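# Put the sharpening stones away in their caddy

### The job

Put the four sound sharpening stones away in the wooden caddy, each lying flat, right way up, at the bottom of the white pocket cut to its own shape: the wide block, the slim bar, the short block and the solid round one. Set each stone down in its pocket, never letting one fall, and leave the chipped bar and the grinding wheel with the hole lying where they are.

Things in the scene. Friction and masses are not known exactly. Their poses are not given: they have to be found in the camera images.
- stone_wide: wide sharpening stone: plain grey oblong block 90 x 50 x 32 mm, about 0.32 kg, lying loose and flat on the table with z up. Origin: centre of its underside; x runs along its length, y along its width. To be gripped from above across its 50 mm, near its top.
- stone_slim: slim sharpening stone: plain grey oblong bar 90 x 26 x 32 mm, whole, with four straight sides, about 0.165 kg, lying loose and flat on the table with z up. Origin: centre of its underside; x runs along its length, y along its width. To be gripped from above across its 26 mm, near its top.
- stone_short: short sharpening stone: plain grey oblong block 46 x 26 x 32 mm, about 0.085 kg, lying loose and flat on the table with z up. Origin: centre of its underside; x runs along its length, y along its width. To be gripped from above across its 26 mm, near its top.
- stone_round: round sharpening stone: plain grey solid disc, diameter 56 mm, 32 mm tall, no hole, about 0.175 kg, lying loose and flat on the table with z up. Origin: centre of its underside. To be gripped from above across its 56 mm, near its top. Any direction will do.
- pocket_wide: white insert, 116 x 88 x 14 mm (x, y, z), fixed, with a dark-floored oblong pocket 106 x 66 mm at its centre, 10 mm deep, for the wide stone. Origin: centre of its underside, 6 mm above the table; pocket floor at z = +4 mm, z up, pocket length along x. The four inserts lie two by two, in changing order, in a fixed wooden caddy 250 x 194 mm, rim 24 mm above the table.
- pocket_slim: white insert, 116 x 88 x 14 mm (x, y, z), fixed, with a dark-floored oblong pocket 106 x 42 mm at its centre, 10 mm deep, for the slim stone. Origin: centre of its underside, 6 mm above the table; pocket floor at z = +4 mm, z up, pocket length along x. The four inserts lie two by two, in changing order, in a fixed wooden caddy 250 x 194 mm, rim 24 mm above the table.
- pocket_short: white insert, 116 x 88 x 14 mm (x, y, z), fixed, with a dark-floored oblong pocket 62 x 42 mm at its centre, 10 mm deep, for the short stone. Origin: centre of its underside, 6 mm above the table; pocket floor at z = +4 mm, z up, pocket length along x. The four inserts lie two by two, in changing order, in a fixed wooden caddy 250 x 194 mm, rim 24 mm above the table.
- pocket_round: white insert, 116 x 88 x 14 mm (x, y, z), fixed, with a dark-floored round pocket of diameter 72 mm at its centre, 10 mm deep, for the round stone. Origin: centre of its underside, 6 mm above the table; pocket floor at z = +4 mm, z up. The four inserts lie two by two, in changing order, in a fixed wooden caddy 250 x 194 mm, rim 24 mm above the table.
- chipped_stone: look-alike that stays: grey bar 90 x 26 x 32 mm like the slim stone, but with a bite 32 mm long and 12 mm deep broken out of the middle of one long side (the +y side) over the full height, plain to see from above. Loose on the table. Origin: centre of its underside, x along its length.
- grinding_wheel: look-alike that stays: grey disc of diameter 56 mm, 32 mm tall, like the round stone but with a 24 mm hole through its middle, loose on the table. Origin: centre of its underside. Bystanders out of the way: a knife and a red gauge (45 mm tall) near the far edge, over 0.76 m ahead; a 0.19 m tall spray bottle to the left, at y about 0.56 m.
There are look-alikes about, which are no part of the job. Leave any pink look-alike of the stone_slim alone.

How it is judged:
At the end, for the whole second after the job is handed in: Each of the four stones lies flat (within 0.1 rad, z up) on the floor of its own pocket, its underside less than 4 mm above the pocket floor and its centre within 14 mm of the pocket's, at rest; the chipped bar and the grinding wheel lie within 20 mm of where they began (horizontal distance between stone_wide and pocket_wide below 0.014 m and z of stone_wide in the frame of pocket_wide below 0.008 m and angle between each of stone_wide, stone_slim, stone_short, stone_round's own z axis and vertical below 0.1 rad and linear speed of each of stone_wide, stone_slim, stone_short, stone_round below 0.02 m/s and angular speed of each of stone_wide, stone_slim, stone_short, stone_round below 0.2 rad/s and horizontal distance between stone_slim and pocket_slim below 0.014 m and z of stone_slim in the frame of pocket_slim below 0.008 m and horizontal distance between stone_short and pocket_short below 0.014 m and z of stone_short in the frame of pocket_short below 0.008 m and horizontal distance between stone_round and pocket_round below 0.014 m and z of stone_round in the frame of pocket_round below 0.008 m and distance of each of chipped_stone, grinding_wheel from where it was at the start of the episode below 0.02 m); the robot touches nothing.
It fails at once if The chipped bar or the grinding wheel is moved by more than 20 mm (not (distance of each of chipped_stone, grinding_wheel from where it was at the start of the episode below 0.02 m)).
It fails at once if The wide stone is let go in the air, its underside more than 45 mm above the table (35 mm above the pocket floors) (height (world z) of stone_wide above 0.045 m and contact force between stone_wide and the fingers below 0.05 N).
It fails at once if The slim stone is let go in the air, its underside more than 45 mm above the table (35 mm above the pocket floors) (height (world z) of stone_slim above 0.045 m and contact force between stone_slim and the fingers below 0.05 N).
It fails at once if The short stone is let go in the air, its underside more than 45 mm above the table (35 mm above the pocket floors) (height (world z) of stone_short above 0.045 m and contact force between stone_short and the fingers below 0.05 N).
It fails at once if The round stone is let go in the air, its underside more than 45 mm above the table (35 mm above the pocket floors) (height (world z) of stone_round above 0.045 m and contact force between stone_round and the fingers below 0.05 N).
It also fails if it takes over 112 s, if anything falls off the work surface, if the arm or the gripper's body presses on something with over 40 N, if the wrist force passes 120 N, or if a joint passes its speed limit or range.

### The arm

A 7-joint arm with a two-finger parallel gripper is mounted at the origin on the work surface. World frame = base frame: x ahead of the robot, y to its left, z up, the work surface at z = 0. Lengths are in m, angles in rad, forces in N, time in s.
With the tool pointing down it reaches from about 0.4 to 0.875 m from the base axis. Payload 19.3 kg.
Tool frame: the origin (TCP) lies midway between the tips of the shut fingers; the grasp point (between the pads) lies 19 mm behind it; x points along the fingers, y is the direction in which the jaws open and shut, and the axes are right-handed (so a half turn about x gives the same grasp; the last joint's range is limited). The gripper opens to 85 mm and grips with 20 to 120 N. Pads are 22 mm wide; open, the fingers measure 114 mm over their backs; the gripper's body (76 mm by 85 mm) begins 54 mm behind the grasp point. The pads swing forward as they close: fully open they stand 13 mm farther back than shut.
Start: joints at [1.119, 0.521, -0.036, 1.599, 0.021, 1.021, -0.113], TCP at [0.233, -0.58, 0.231] pointing down, gripper open.
Joint ranges: [-2.91, 2.91], [-0.3, 2.13], [-1.5, 1.42], [0.17, 2.43], [-1.26, 4.41], [0.16, 1.93], [-2.52, 2.52]. Speed limits (rad/s): [1.89, 1.89, 2.39, 2.39, 3.01, 3.01, 3.01].

### API

Orientations are given as [roll, pitch, yaw] about the fixed x, y, z axes, in that order (R = Rz(yaw) Ry(pitch) Rx(roll)).
In Python, from workcell import telemetry, vision, workorder gives the robot as it stands. The module is installed in compiled form; this text tells all that it offers.
- The arm moves only by the tool play_rows, never from a script. Its argument "deltas" is a list of rows, each a list of 7 numbers: the shift along the world's x, y, z in mm, then the turn, a rotation vector about the world's x, y, z in degrees, then the finger opening in mm, from 0 to 85.4. In form: [[x, y, z, wx, wy, wz, jaw], ...]. A call has 1 to 8 rows; each row shifts and turns the commanded pose from where the row before left it; what a row does not reach is not made up. A row lasts 1/8 s, in which the tool goes at most 62.5 mm and 10.7 degrees, less where a joint would pass 70% of its speed; a pose out of reach is approached as far as the arm can. A call with a gripper value outside its range is refused whole. The fingers move at their own pace and stop on an object; "grip_force" is the grip in N (left out, the last holds). Time passes only in rows, so rows that do not move let the fingers close. It gives the time, the measured TCP pose, the force and the opening at its end, in the units of the state.
- telemetry.observe(): the state, without advancing time (a new reading comes with each control period).
- vision.grab_frame(name): name is "scene" or "top" or "wrist"; returns the picture (480x640x3 uint8, red, green, blue); there is no depth.
- vision.camera_info(name): a dict with "mtx" (3x3 intrinsics, pixels), "rvec" (rotation vector, rad) and "tvec" (3), from world to camera coordinates, as OpenCV has them. Camera axes: x right, y down, z forward; pixel columns grow to the right and rows downward; lengths in m; the calibration is good to about 2 mm. The wrist camera is an equidistant fisheye: a pixel r from the principal point sees the ray r / f radians off the axis. A picture is of the moment at which its call begins: read the wrist's pose just before it. camera_info takes no time and is no camera call; for the wrist camera it gives the pose at the moment of the call.
- workorder.job_done(): hands the job in, once; it reports no verdict.
The state is a dict: "clock": time; "qpos": joint angles; "qd": joint speeds; "joint_efforts": joint torques, N m; "position": TCP position; "tool_rot": TCP orientation; "force": force on the tool from outside, world axes, zero at the start; "moment": the same for the moment, N m; "grip_width": finger opening in m.
Only numpy, scipy, OpenCV 4.12 (cv2) and the standard library are available. Lean on these libraries where they do the work, as an engineer would, in place of code of your own. Each camera call takes 0.05 s, during which the arm holds its last target. There are 200 camera calls.

## Working session

There is one attempt and no reset: what is moved stays moved. The work goes in short steps, Python scripts to look and compute and a tool call to move; the robot and the scene stay as the last step left them, time stands still between calls to the robot, and variables do not carry over. Pictures are saved under pics/ and viewed, about 12 in all and at most 16, crops included, and the job is handed in when it is done.

Besides the shell and the picture viewer there is one more tool, called after "Call:" as name([rows], argument=value, ...), one row to a line, values as JSON. play_rows: Moves the arm, as the interface text tells. Its arguments: {"type":"object","properties":{"deltas":{"type":"array","items":{"type":"array","items":{"type":"number"}}},"grip_force":{"type":"number"}},"required":["deltas"]}

```bash
mkdir -p pics; python3 - <<'E'
from workcell import telemetry, vision
import cv2
print(telemetry.observe())
for n in("top","scene"):
    f=vision.grab_frame(n); cv2.imwrite(f"pics/{n}0.png",f[:,:,::-1]); print(n,vision.camera_info(n))
E
```

```text
{'clock': 0.0, 'qpos': array([ 1.11876876,  0.52204521, -0.03632804,  1.60001822,  0.02117543,
        1.02110694, -0.112793  ]), 'qd': array([ 0.00026517,  0.00126263, -0.00024115,  0.00069347,  0.00060806,
       -0.00012291, -0.0019392 ]), 'joint_efforts': array([ 1.00486392e-03, -9.27112913e+01,  1.98001117e+00, -3.69933879e+01,
        1.77643367e-02,  8.14588711e-03, -1.03775130e-05]), 'position': array([ 0.23272554, -0.57967551,  0.23070262]), 'tool_rot': array([-1.51641528,  1.56960258,  2.00698987]), 'force': array([ 0.26205452, -0.39843142, -0.05584286]), 'moment': array([ 0.00259093, -0.02228092,  0.01099973]), 'grip_width': 0.0850999669232357}
top {'mtx': array([[552.62712741,   0.        , 318.17449636],
       [  0.        , 552.62712741, 235.98950543],
       [  0.        ,   0.        ,   1.        ]]), 'rvec': array([ 2.14159671, -2.14089071,  0.13110215]), 'tvec': array([-0.07106471,  0.47085376,  1.12453246])}
scene {'mtx': array([[447.50103195,   0.        , 319.46327232],
       [  0.        , 447.50103195, 244.86008147],
       [  0.        ,   0.        ,   1.        ]]), 'rvec': array([ 2.04750887,  1.04836519, -0.51207851]), 'tvec': array([-0.21351093, -0.23965669,  1.32812544])}
```

View pics/top0.png

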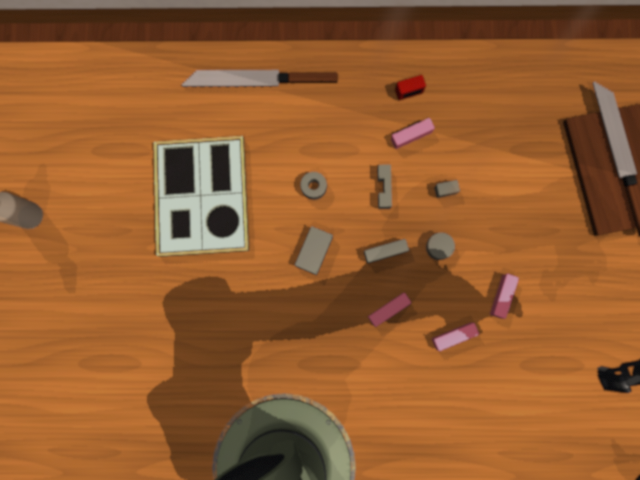

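Top view: slim bar (386,251), chipped bar with its bite (385,187), wide block (314,250), short block (447,188), solid round (441,246), wheel with hole (313,185). There are pink look-alikes at (413,133), (390,309), (505,295) and (456,336). Pockets: wide (180,170), slim (220,167), short (180,223), round (222,221).

```bash
cat > h.py <<'E'
import numpy as np, cv2
from scipy.spatial.transform import Rotation as Ro
from workcell import telemetry, vision
def cast(n,px,z,info=None):
    """pixels -> world points on plane z"""
    i=info or vision.camera_info(n); K=i["mtx"]; R=cv2.Rodrigues(np.array(i["rvec"],float))[0]; C=-R.T@np.array(i["tvec"]).ravel()
    p=np.asarray(px,float).reshape(-1,2); u=(p-K[:2,2])/[K[0,0],K[1,1]]
    if n=="wrist":
        r=np.linalg.norm(u,axis=1)[:,None]+1e-12; d=np.hstack([u/r*np.sin(r),np.cos(r)])
    else: d=np.hstack([u,np.ones((len(p),1))])
    d=d@R; return C+d*((z-C[2])/d[:,2])[:,None]
def rect(w):
    c,s,a=cv2.minAreaRect((w[:,:2]*1000).astype(np.float32))
    if s[0]<s[1]: s=s[::-1]; a+=90
    return np.round(c,1),np.round(s,1),round((a+90)%180-90,1)
def jaw():
    s=telemetry.observe(); R=Ro.from_euler("xyz",s["tool_rot"]).as_matrix()
    return np.round(s["position"]*1000,1),np.round(R,3).tolist(),round(np.degrees(np.arctan2(R[1,1],R[0,1])),1)
E
python3 - <<'E'
from h import *
f=cv2.imread("pics/top0.png"); hsv=cv2.cvtColor(f,cv2.COLOR_BGR2HSV)
print(jaw())
i=vision.camera_info("top"); R=cv2.Rodrigues(i["rvec"])[0]; print("cam",-R.T@i["tvec"])
def blobs(m,z,nm):
    for c in cv2.findContours(m.astype(np.uint8),0,1)[0]:
        if cv2.contourArea(c)>120:
            (x,y),_=cv2.minEnclosingCircle(c); w=cast("top",c,z,i); print(nm,int(x),int(y),cv2.contourArea(c),*rect(w))
roi=np.zeros(f.shape[:2],bool); roi[120:290,280:490]=1
blobs((hsv[...,1]<75)&(abs(hsv[...,0].astype(int)-22)<40)&roi,.025,"stone")
roi[:]=0; roi[130:262,145:255]=1
blobs((hsv[...,2]<90)&roi,.012,"pocket")
blobs((hsv[...,1]<60)&(hsv[...,2]>150)&roi,.02,"white")
E
```

```text
(array([ 232.8, -579.7,  230.8]), [[-0.0, 0.373, -0.928], [0.001, -0.928, -0.373], [-1.0, -0.001, 0.0]], np.float64(-68.1))
cam [ 0.31021973 -0.09064027  1.17765648]
stone 385 251 478.5 [ 440.8 -212.4] [88.6 26.5] -74.0
stone 440 245 481.5 [ 450.6 -326.9] [52.5 50.6] 89.9
stone 313 250 908.0 [442.2 -60.9] [88.2 48.8] -22.6
stone 446 188 204.0 [ 574.6 -343.2] [45.4 25.8] -78.6
stone 313 184 462.0 [581.9 -59.5] [52.4 51.3] -0.1
stone 384 186 368.0 [ 578.4 -211.1] [89.6 24.7] 1.2
pocket 180 224 420.0 [500.4 225. ] [57.1 36.7] 2.2
pocket 222 221 715.0 [505.4 134.7] [66.5 65.1] -43.9
pocket 178 170 1198.5 [618.7 232.6] [100.9  61.4] 3.5
pocket 220 167 725.5 [624.4 142.7] [101.   37.9] 3.7
white 199 196 8799.0 [561.5 182.9] [235.9 180.5] 3.8
```

```bash
python3 -c "
import cv2;f=cv2.imread('pics/top0.png')[130:280,290:480];cv2.imwrite('pics/crop1.png',cv2.resize(f,None,fx=4,fy=4,interpolation=2))"
```

```text
(no output)
```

View pics/crop1.png

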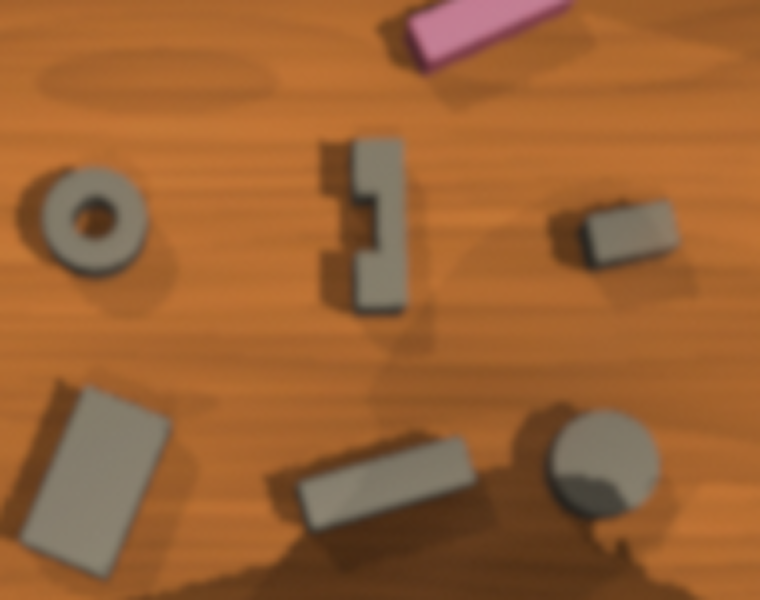

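The crop confirms the identities: bite in the bar at (378,225), so it is the chipped one; hole at (95,217), so it is the wheel. The whole slim bar is at (387,483), the solid round at (603,463), the short block at (630,235) and the wide block at (95,480). I start with the round stone.

Call:
play_rows([
  [27, 32, -10, 0, 0, 9, 75],
  [27, 32, -10, 0, 0, 9, 75],
  [27, 32, -10, 0, 0, 9, 75],
  [27, 32, -10, 0, 0, 9, 75],
  [27, 32, -10, 0, 0, 9, 75],
  [27, 32, -10, 0, 0, 9, 75],
  [28, 32, -10, 0, 0, 9, 75],
  [28, 29, -10, 0, 0, 9, 75],
], grip_force=50)

```text
clock: 1.1
position: [0.4515, -0.3257, 0.1508]
tool_rot: [-2.458, 1.57, 2.327]
force: [0.3, 0.1, 0.3]
grip_width: 0.0748
```

```bash
python3 - <<'E'
from h import *
print(jaw()); i=vision.camera_info("wrist"); print(i)
f=vision.grab_frame("wrist"); cv2.imwrite("pics/w1.png",f[:,:,::-1]); print(jaw(),telemetry.observe()["qpos"])
E
```

```text
(array([ 451.5, -325.7,  150.8]), [[-0.0, 0.997, 0.073], [0.0, 0.073, -0.997], [-1.0, -0.0, -0.0]], np.float64(4.2))
{'mtx': array([[371.64829954,   0.        , 320.66870682],
       [  0.        , 371.64829954, 243.39861936],
       [  0.        ,   0.        ,   1.        ]]), 'rvec': array([-2.87129773, -0.10484607, -0.01269308]), 'tvec': array([-0.42631247, -0.35719387,  0.20620155])}
(array([ 455. , -321. ,  149.9]), [[0.001, 0.996, 0.086], [0.003, 0.086, -0.996], [-1.0, 0.001, -0.003]], np.float64(4.9)) [ 0.79294723  0.54044264 -0.39036389  1.84177594  0.26884454  0.81189372
  0.35268314]
```

View pics/w1.png

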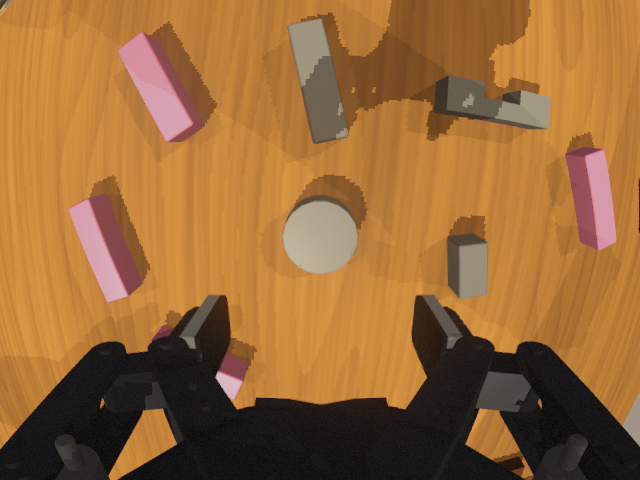

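Wrist view: round stone's top disc is at about (321,236), between the open fingers in azimuth. Slim bar at (318,80), short block at (470,267), chipped bar at (490,100). I'll let the arm settle, then measure.

Call:
play_rows([
  [0, 0, 0, 0, 0, 0, 75],
  [0, 0, 0, 0, 0, 0, 75],
])

```text
clock: 1.4
position: [0.4501, -0.3278, 0.1513]
tool_rot: [-1.183, 1.57, -2.688]
force: [-1.2, -0.3, 0.2]
grip_width: 0.0749
```

```bash
cat >> h.py <<'E'
def look(name,z=.032,lo=100,area=500):
    """light low-saturation blobs in the wrist view, cast on plane z"""
    i=vision.camera_info("wrist"); f=vision.grab_frame("wrist")[:,:,::-1]; cv2.imwrite(f"pics/{name}.png",f)
    h=cv2.cvtColor(f,cv2.COLOR_BGR2HSV); m=((h[...,1]<75)&(h[...,2]>lo)).astype(np.uint8); m[300:]=0
    m=cv2.morphologyEx(m,cv2.MORPH_CLOSE,np.ones((3,3))); m=cv2.morphologyEx(m,cv2.MORPH_OPEN,np.ones((3,3)))
    for c in cv2.findContours(m,0,1)[0]:
        if cv2.contourArea(c)>area:
            (x,y),_=cv2.minEnclosingCircle(c); print(name,int(x),int(y),cv2.contourArea(c),*rect(cast("wrist",c,z,i)))
    print(jaw()[0],jaw()[2])
E
python3 - <<'E'
from h import *
look("w2",lo=125); look("w3",lo=60)
E
```

```text
w2 475 267 1345.5 [ 573.2 -343.3] [44.2 24.4] -79.3
w2 102 249 1977.5 [ 263.9 -351.3] [86.9 23.2] -67.6
w2 322 234 4149.5 [ 450.6 -325.2] [54.2 53.7] 30.4
w2 606 193 1431.0 [ 696.4 -272.4] [85.5 22.6] -65.3
w2 524 107 1243.0 [ 598.5 -210.2] [49.8 25.7] 0.4
w2 158 97 1507.5 [ 323.3 -225.9] [66.4 23.6] -56.1
w2 311 48 1584.5 [ 434.4 -191. ] [44.9 24.6] -73.6
[ 450.1 -327.9  151.4] 3.7
w3 475 266 1447.0 [ 572.3 -343. ] [44.9 26.1] -79.3
w3 102 249 1977.5 [ 264.1 -351.5] [87.1 23.2] -67.8
w3 322 233 4163.0 [ 450.6 -325.1] [54.  53.2] 3.8
w3 607 192 1419.5 [ 696.5 -272.4] [85.2 22.7] -64.9
w3 159 101 1485.0 [ 325.3 -228.7] [59.1 23.3] -55.9
w3 498 97 3063.0 [ 578.5 -212.2] [89.9 29.2] 0.7
w3 318 78 4011.5 [ 440.7 -212. ] [88.6 25. ] -73.6
[ 450.2 -327.9  151.5] 3.7
```

Both views agree: round stone at (450.6,-325.5), fitted width 54 mm. Descending to grip.

Call:
play_rows([
  [0.5, 2.5, -35, 0, 0, 0, 75],
  [0, 0, -35, 0, 0, 0, 75],
  [0, 0, -35, 0, 0, 0, 75],
  [0, 0, -20, 0, 0, 0, 75],
  [0, 0, -15, 0, 0, 0, 75],
  [0, 0, 0, 0, 0, 0, 65],
  [0, 0, 0, 0, 0, 0, 50],
  [0, 0, 0, 0, 0, 0, 45],
])

```text
clock: 2.5
position: [0.4517, -0.3249, 0.0122]
tool_rot: [0.832, 1.569, -0.671]
force: [0.2, -0.2, 4.7]
grip_width: 0.0539
```

Call:
play_rows([
  [0, 0, 0, 0, 0, 0, 45],
  [0, 0, 0, 0, 0, 0, 45],
  [0, 0, 0, 0, 0, 0, 45],
])

```text
clock: 2.88
position: [0.4517, -0.3249, 0.0122]
tool_rot: [0.752, 1.57, -0.752]
force: [-1.7, -0.1, 9.2]
grip_width: 0.0543
```

Call:
play_rows([
  [0, 0, 10, 0, 0, 0, 45],
  [0, 0, 20, 0, 0, 0, 45],
  [0, 0, 25, 0, 0, 0, 45],
  [2, 10, 15, 0, 0, 0, 45],
  [4, 25, 0, 0, 0, 0, 45],
  [4, 35, 0, 0, 0, 0, 45],
  [5, 40, 0, 0, 0, 0, 45],
  [5, 40, 0, 0, 0, 0, 45],
], grip_force=60)

```text
clock: 3.88
position: [0.4713, -0.1726, 0.0816]
tool_rot: [2.237, 1.571, 0.734]
force: [1.1, 0.4, -2.0]
grip_width: 0.0538
```

Call:
play_rows([
  [5, 45, 0, 0, 0, 0, 45],
  [5, 45, 0, 0, 0, 0, 45],
  [5, 45, 0, 0, 0, 0, 45],
  [5, 45, 0, 0, 0, 0, 45],
  [5, 45, 0, 0, 0, 0, 45],
  [5, 40, 0, 0, 0, 0, 45],
  [4, 30, 0, 0, 0, 0, 45],
  [0, 14.5, 0, 0, 0, 0, 45],
])

```text
clock: 4.88
position: [0.5049, 0.1372, 0.0815]
tool_rot: [2.949, 1.57, 1.448]
force: [-0.1, -0.9, -0.8]
grip_width: 0.054
```

Call:
play_rows([
  [0, 0, 0, 0, 0, 0, 45],
  [0, 0, 0, 0, 0, 0, 45],
])

```text
clock: 5.12
position: [0.5052, 0.1337, 0.0813]
tool_rot: [-0.368, 1.57, -1.872]
force: [0.2, -0.6, -0.9]
grip_width: 0.0538
```

```bash
python3 - <<'E'
from h import *
i=vision.camera_info("wrist"); print(jaw())
f=vision.grab_frame("wrist")[:,:,::-1]; cv2.imwrite("pics/w4.png",f)
h=cv2.cvtColor(f,cv2.COLOR_BGR2HSV); m=((h[...,2]<70)).astype(np.uint8); m[380:]=0
for c in cv2.findContours(m,0,1)[0]:
    if cv2.contourArea(c)>500:
        (x,y),_=cv2.minEnclosingCircle(c); print(int(x),int(y),*rect(cast("wrist",c,.012,i)))
E
```

```text
(array([505.2, 133.7,  81.3]), [[-0.0, 0.998, 0.066], [-0.001, 0.066, -0.998], [-1.0, -0.0, 0.001]], np.float64(3.8))
473 335 [621.6  58.6] [177.3  58.1] -20.4
167 335 [398.6  43.6] [178.   57.9] 27.8
497 256 [622.4 143.2] [101.1  38.4] 3.8
338 236 [515.9 152. ] [55.2 32. ] -15.6
330 103 [503.3 225.4] [50.1 39.8] 3.9
504 113 [616.5 233.1] [101.5  64. ] 3.7
```

View pics/w4.png

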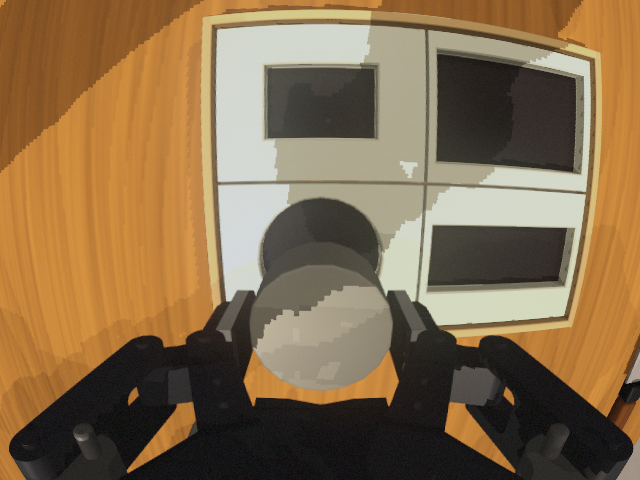

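The stone is held square. Round pocket lies ahead of it at (320,258); short pocket (322,102), wide (510,113), slim (497,256). All agree with the top view to about 2 mm. Lowering.

Call:
play_rows([
  [0.5, 0.9, -15, 0, 0, 0, 45],
  [0, 0, -20, 0, 0, 0, 45],
  [0, 0, -14, 0, 0, 0, 45],
  [0, 0, -6, 0, 0, 0, 45],
  [0, 0, -3.5, 0, 0, 0, 45],
  [0, 0, 0, 0, 0, 0, 45],
])

```text
clock: 5.92
position: [0.506, 0.1359, 0.0229]
tool_rot: [1.787, 1.571, 0.283]
force: [-0.7, -0.5, -2.0]
grip_width: 0.0538
```

Call:
play_rows([
  [0, 0, 0, 0, 0, 0, 58],
  [0, 0, 0, 0, 0, 0, 64],
  [0, 0, 0, 0, 0, 0, 66],
  [0, 0, 10, 0, 0, 0, 66],
  [0, 0, 25, 0, 0, 0, 66],
  [0, 0, 35, 0, 0, 0, 66],
  [0, 0, 20, 0, 0, 0, 66],
])

```text
clock: 6.8
position: [0.5062, 0.136, 0.115]
tool_rot: [1.798, 1.569, 0.295]
force: [0.1, 0.2, -0.2]
grip_width: 0.0662
```

Call:
play_rows([
  [-4, -12, 5, 0, 0, 6, 75],
  [-8, -26, 6, 0, 0, 9, 75],
  [-10, -31, 6, 0, 0, 9, 75],
  [-10, -31, 6, 0, 0, 9, 75],
  [-10, -31, 6, 0, 0, 9, 75],
  [-10, -31, 6, 0, 0, 9, 75],
  [-8, -23, 0, 0, 0, 8.6, 75],
  [-4, -12, 0, 0, 0, 4, 75],
])

```text
clock: 7.8
position: [0.4414, -0.0626, 0.1484]
tool_rot: [-0.889, 1.57, -1.28]
force: [0.7, 0.7, -0.1]
grip_width: 0.0748
```

Call:
play_rows([
  [0, 0, 0, 0, 0, 0, 75],
  [0, 0, 0, 0, 0, 0, 75],
])

```text
clock: 8.05
position: [0.4421, -0.0606, 0.1481]
tool_rot: [0.299, 1.57, -0.096]
force: [-0.7, 0.5, 0.4]
grip_width: 0.0752
```

```bash
python3 - <<'E'
from h import *
look("w5",lo=125)
i=vision.camera_info("top"); f=vision.grab_frame("top"); cv2.imwrite("pics/top1.png",cv2.resize(f[110:290,130:480,::-1],None,fx=2.2,fy=2.2))
E
```

```text
w5 165 290 1078.5 [ 434.8 -192.4] [50.  24.6] -73.8
w5 320 233 7787.5 [440.6 -59.6] [88.1 48.6] -22.8
w5 83 172 2225.0 [ 318.1 -216.4] [87.1 23.6] -56.6
w5 585 202 16068.0 [525.8 173.1] [171.9 171.7] -86.5
[442.1 -60.4 148.1] 67.4
```

View pics/top1.png

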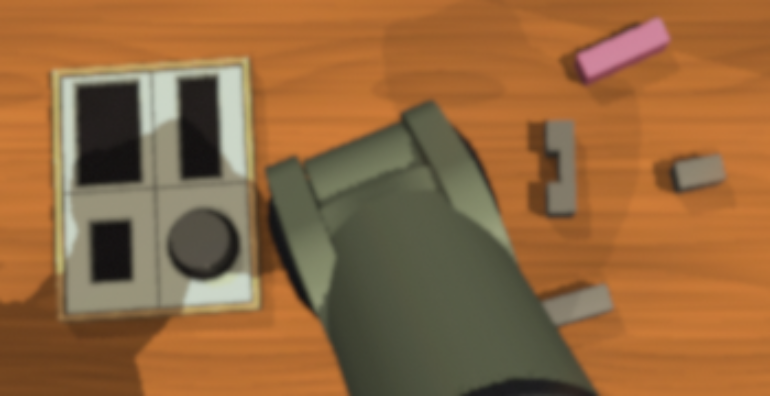

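The round stone sits in its pocket at (203,243), flat. Wide block confirmed at (441,-60), 67.4° across. Gripping it.

Call:
play_rows([
  [-1, 0.5, -35, 0, 0, 0, 75],
  [0, 0, -35, 0, 0, 0, 75],
  [0, 0, -35, 0, 0, 0, 75],
  [0, 0, -20, 0, 0, 0, 75],
  [0, 0, -11, 0, 0, 0, 75],
  [0, 0, 0, 0, 0, 0, 60],
  [0, 0, 0, 0, 0, 0, 45],
  [0, 0, 0, 0, 0, 0, 38],
], grip_force=70)

```text
clock: 9.15
position: [0.4412, -0.0606, 0.0127]
tool_rot: [0.289, 1.57, -0.104]
force: [-4.0, 2.2, 8.7]
grip_width: 0.0486
```

Call:
play_rows([
  [0, 0, 0, 0, 0, 0, 38],
  [0, 0, 0, 0, 0, 0, 38],
  [0, 0, 0, 0, 0, 0, 38],
])

```text
clock: 9.52
position: [0.4413, -0.0606, 0.0127]
tool_rot: [0.316, 1.569, -0.078]
force: [-2.5, 2.8, 8.1]
grip_width: 0.0485
```

Call:
play_rows([
  [0, 0, 10, 0, 0, 0, 38],
  [0, 0, 22, 0, 0, 0, 38],
  [0, 0, 28, 0, 0, 0, 38],
  [5, 8, 18, 0, 0, 0, 38],
  [12, 20, 0, 0, 0, 3, 38],
  [18, 30, 0, 0, 0, 4, 38],
  [20, 33, 0, 0, 0, 4, 38],
  [20, 33, 0, 0, 0, 4, 38],
])

```text
clock: 10.52
position: [0.5165, 0.0656, 0.0894]
tool_rot: [2.659, 1.57, 2.533]
force: [-0.1, 0.5, -2.5]
grip_width: 0.0484
```

Call:
play_rows([
  [20, 33, 0, 0, 0, 4, 38],
  [20, 33, 0, 0, 0, 4, 38],
  [20, 33, 0, 0, 0, 3.3, 38],
  [18, 30, 0, 0, 0, 0, 38],
  [14, 24, 0, 0, 0, 0, 38],
  [9.5, 15.5, 0, 0, 0, 0, 38],
  [0, 0, 0, 0, 0, 0, 38],
  [0, 0, 0, 0, 0, 0, 38],
])

```text
clock: 11.52
position: [0.6168, 0.232, 0.0891]
tool_rot: [-2.664, 1.57, -2.597]
force: [1.5, -0.4, -2.8]
grip_width: 0.0483
```

```bash
python3 - <<'E'
from h import *
print(jaw())
cv2.imwrite("pics/w6.png",vision.grab_frame("wrist")[:,:,::-1])
E
```

```text
(array([616.8, 232. ,  89.1]), [[-0.001, -0.067, 0.998], [-0.001, 0.998, 0.067], [-1.0, -0.001, -0.001]], np.float64(93.8))
```

View pics/w6.png

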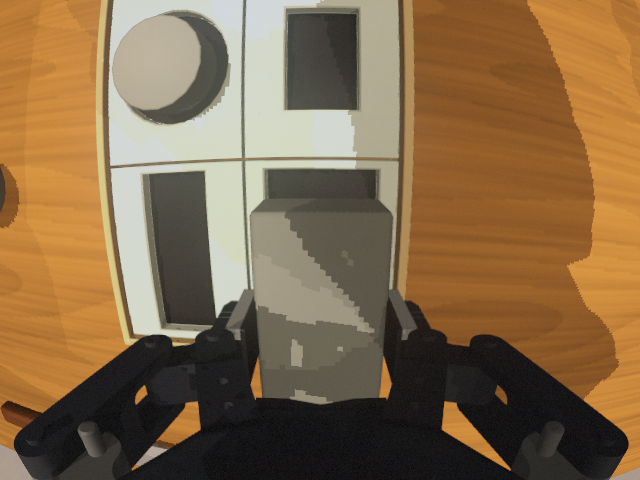

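The wide block is square over its pocket: pocket columns 267–380, stone centred at 321. Lowering.

Call:
play_rows([
  [0.5, 0, -18, 0, 0, 0, 38],
  [0, 0, -22, 0, 0, 0, 38],
  [0, 0, -15, 0, 0, 0, 38],
  [0, 0, -7, 0, 0, 0, 38],
  [0, 0, -4, 0, 0, 0, 38],
  [0, 0, 0, 0, 0, 0, 38],
])

```text
clock: 12.32
position: [0.618, 0.232, 0.0239]
tool_rot: [0.417, 1.571, 0.482]
force: [-0.2, 0.3, -2.1]
grip_width: 0.0488
```

Call:
play_rows([
  [0, 0, 0, 0, 0, 0, 53],
  [0, 0, 0, 0, 0, 0, 58],
  [0, 0, 0, 0, 0, 0, 60],
  [0, 0, 10, 0, 0, 0, 60],
  [0, 0, 25, 0, 0, 0, 60],
  [0, 0, 35, 0, 0, 0, 60],
  [0, 0, 30, 0, 0, 0, 60],
])

```text
clock: 13.2
position: [0.6181, 0.2322, 0.127]
tool_rot: [0.4, 1.569, 0.466]
force: [0.7, 0.9, 0.2]
grip_width: 0.0601
```

Call:
play_rows([
  [-6, -15, 10, 0, 0, -3, 50],
  [-10, -26, 10, 0, 0, -5, 50],
  [-12, -30, 5, 0, 0, -6, 50],
  [-13, -33, 0, 0, 0, -6, 50],
  [-13, -33, 0, 0, 0, -6, 50],
  [-13, -33, 0, 0, 0, -6, 50],
  [-13, -33, 0, 0, 0, -6, 50],
  [-13, -33, 0, 0, 0, -6, 50],
])

```text
clock: 14.2
position: [0.5236, -0.006, 0.1491]
tool_rot: [-0.921, 1.57, -1.629]
force: [0.5, -0.3, -0.1]
grip_width: 0.0498
```

Call:
play_rows([
  [-13, -33, 0, 0, 0, -6, 50],
  [-13, -33, 0, 0, 0, -6, 50],
  [-13, -33, 0, 0, 0, -6, 50],
  [-13, -33, 0, 0, 0, -6, 50],
  [-13, -32, 0, 0, 0, -6, 50],
  [-11, -27, 0, 0, 0, -3.6, 50],
  [-8, -17, 0, 0, 0, 0, 50],
  [0, 0, 0, 0, 0, 0, 50],
])

```text
clock: 15.2
position: [0.4395, -0.2135, 0.149]
tool_rot: [-0.858, 1.57, -2.151]
force: [-0.0, 0.3, -0.5]
grip_width: 0.0498
```

Call:
play_rows([
  [0, 0, 0, 0, 0, 0, 50],
  [0, 0, 0, 0, 0, 0, 50],
])

```text
clock: 15.45
position: [0.441, -0.2114, 0.1489]
tool_rot: [2.26, 1.571, 0.972]
force: [0.5, 0.3, -0.4]
grip_width: 0.0495
```

```bash
python3 - <<'E'
from h import *
look("w7",lo=125); look("w8",lo=60)
E
```

```text
w7 482 283 2073.5 [ 578.5 -209.9] [89.6 25.7] 0.7
w7 320 235 3863.0 [ 440.5 -210.9] [87.1 24.7] -73.6
w7 164 200 3011.0 [ 318.2 -216.9] [87.5 23.7] -56.3
w7 549 114 1168.5 [587.2 -67.9] [53.3 32.6] 33.3
w7 20 22 1015.0 [110.4 -91.6] [64.4 45.2] -2.1
[ 441.1 -211.4  148.8] 16.2
w8 482 283 2553.0 [ 577.7 -208. ] [91.9 29.7] 5.2
w8 320 235 3863.0 [ 440.5 -211. ] [87.  24.7] -73.6
w8 165 200 3012.0 [ 318.2 -217. ] [87.5 23.7] -56.3
w8 537 108 3606.5 [574.3 -62.2] [67.9 53.8] 23.3
w8 26 29 1755.0 [126.1 -82.4] [72.4 66.7] 25.7
[ 441.  -211.6  148.8] 16.2
```

View pics/w7.png

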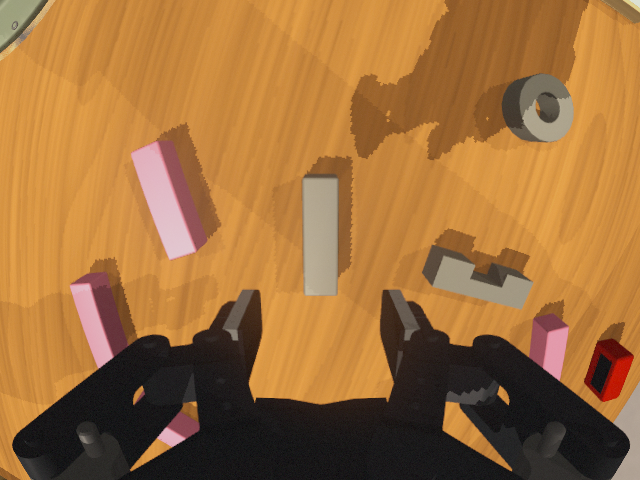

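The bar at (320,235) is grey and whole, so it is the slim stone; the chipped bar is at (482,283), well clear. Gripping.

Call:
play_rows([
  [-0.5, 0.5, -35, 0, 0, 0, 50],
  [0, 0, -35, 0, 0, 0, 50],
  [0, 0, -35, 0, 0, 0, 50],
  [0, 0, -20, 0, 0, 0, 50],
  [0, 0, -11, 0, 0, 0, 50],
  [0, 0, 0, 0, 0, 0, 35],
  [0, 0, 0, 0, 0, 0, 20],
  [0, 0, 0, 0, 0, 0, 15],
], grip_force=50)

```text
clock: 16.55
position: [0.4407, -0.2118, 0.0135]
tool_rot: [0.848, 1.57, -0.44]
force: [0.5, 0.5, 2.5]
grip_width: 0.0249
```

Call:
play_rows([
  [0, 0, 0, 0, 0, 0, 15],
  [0, 0, 0, 0, 0, 0, 15],
  [0, 0, 0, 0, 0, 0, 15],
])

```text
clock: 16.92
position: [0.4407, -0.2118, 0.0135]
tool_rot: [0.777, 1.57, -0.512]
force: [-0.3, -0.0, 8.5]
grip_width: 0.0245
```

Call:
play_rows([
  [0, 0, 10, 0, 0, 0, 15],
  [0, 0, 22, 0, 0, 0, 15],
  [0, 0, 28, 0, 0, 0, 15],
  [5, 10, 18, 0, 0, 3, 15],
  [10, 20, 0, 0, 0, 5, 15],
  [13, 26, 0, 0, 0, 6, 15],
  [14, 27, 0, 0, 0, 6, 15],
  [14, 27, 0, 0, 0, 6, 15],
])

```text
clock: 17.92
position: [0.4967, -0.0994, 0.0902]
tool_rot: [-3.052, 1.57, 2.403]
force: [0.6, -1.5, -2.3]
grip_width: 0.0254
```

Call:
play_rows([
  [15, 28, 0, 0, 0, 6, 15],
  [15, 28, 0, 0, 0, 6, 15],
  [15, 28, 0, 0, 0, 6, 15],
  [15, 28, 0, 0, 0, 6, 15],
  [15, 28, 0, 0, 0, 6, 15],
  [15, 28, 0, 0, 0, 6, 15],
  [15, 28, 0, 0, 0, 6, 15],
  [12, 26, 0, 0, 0, 6, 15],
])

```text
clock: 18.92
position: [0.6132, 0.1228, 0.0899]
tool_rot: [2.609, 1.57, 2.619]
force: [-0.5, -0.1, -3.0]
grip_width: 0.0247
```

Call:
play_rows([
  [6, 15, 0, 0, 0, 3.5, 15],
  [3.5, 7.3, 0, 0, 0, 0, 15],
  [0, 0, 0, 0, 0, 0, 15],
  [0, 0, 0, 0, 0, 0, 15],
])

```text
clock: 19.42
position: [0.6226, 0.142, 0.0906]
tool_rot: [-2.063, 1.57, -2.0]
force: [-0.2, 0.5, -1.3]
grip_width: 0.0248
```

```bash
python3 - <<'E'
from h import *
print(jaw())
cv2.imwrite("pics/w9.png",vision.grab_frame("wrist")[:,:,::-1])
E
```

```text
(array([622.6, 142. ,  90.6]), [[-0.0, -0.063, 0.998], [-0.001, 0.998, 0.063], [-1.0, -0.001, -0.0]], np.float64(93.6))
```

View pics/w9.png

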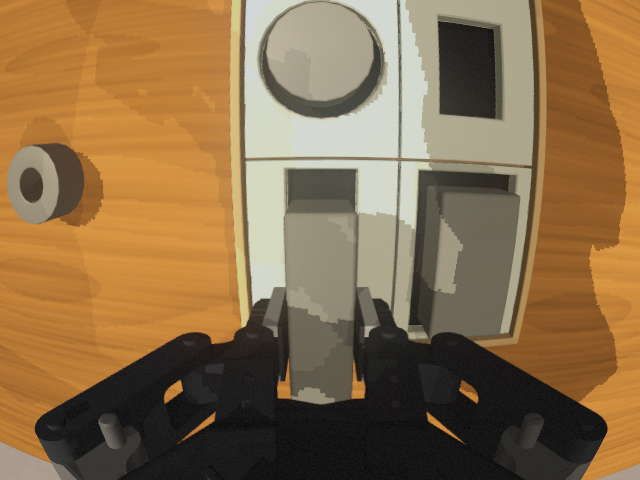

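Wide and round stones are seated at (470,260) and (318,55). The slim bar (centre column 320) is over its pocket (columns 286–357). Lowering.

Call:
play_rows([
  [0.5, 0.3, -18, 0, 0, 0, 15],
  [0, 0, -22, 0, 0, 0, 15],
  [0, 0, -15, 0, 0, 0, 15],
  [0, 0, -7, 0, 0, 0, 15],
  [0, 0, -4.5, 0, 0, 0, 15],
  [0, 0, 0, 0, 0, 0, 15],
])

```text
clock: 20.23
position: [0.6234, 0.1431, 0.0244]
tool_rot: [0.461, 1.571, 0.526]
force: [0.1, -0.6, -1.0]
grip_width: 0.0252
```

Call:
play_rows([
  [0, 0, 0, 0, 0, 0, 30],
  [0, 0, 0, 0, 0, 0, 34],
  [0, 0, 0, 0, 0, 0, 36],
  [0, 0, 10, 0, 0, 0, 36],
  [0, 0, 25, 0, 0, 0, 36],
  [0, 0, 35, 0, 0, 0, 36],
  [0, 0, 30, 0, 0, 0, 36],
])

```text
clock: 21.1
position: [0.6236, 0.1432, 0.1274]
tool_rot: [0.219, 1.569, 0.283]
force: [0.0, -0.1, 0.2]
grip_width: 0.036
```

Call:
play_rows([
  [-2, -15, 10, 0, 0, -3, 50],
  [-3, -28, 10, 0, 0, -5, 50],
  [-3, -33, 3, 0, 0, -6, 50],
  [-3, -35, 0, 0, 0, -6, 50],
  [-3, -35, 0, 0, 0, -6, 50],
  [-3, -35, 0, 0, 0, -6, 50],
  [-3, -35, 0, 0, 0, -6, 50],
  [-4, -35, 0, 0, 0, -6, 50],
])

```text
clock: 22.1
position: [0.5987, -0.11, 0.1477]
tool_rot: [-1.079, 1.571, -1.789]
force: [0.8, 0.5, -0.1]
grip_width: 0.0499
```

Call:
play_rows([
  [-4, -35, 0, 0, 0, -6, 50],
  [-4, -35, 0, 0, 0, -6, 50],
  [-4, -35, 0, 0, 0, -6, 50],
  [-4, -35, 0, 0, 0, -6, 50],
  [-4, -35, 0, 0, 0, -6, 50],
  [-4, -33, 0, 0, 0, -6, 50],
  [-2.5, -22.3, 0, 0, 0, -3, 50],
  [0, 0, 0, 0, 0, 0, 50],
])

```text
clock: 23.1
position: [0.5723, -0.3402, 0.147]
tool_rot: [-1.097, 1.57, -2.484]
force: [-0.3, 0.9, -0.3]
grip_width: 0.0499
```

Call:
play_rows([
  [0, 0, 0, 0, 0, 0, 50],
  [0, 0, 0, 0, 0, 0, 50],
])

```text
clock: 23.35
position: [0.5733, -0.3372, 0.1474]
tool_rot: [2.575, 1.57, 1.192]
force: [-0.7, 0.4, -0.2]
grip_width: 0.0498
```

```bash
python3 - <<'E'
from h import *
look("w10",lo=125); look("w11",lo=60)
E
```

```text
w10 320 247 1906.5 [ 574.  -343.1] [43.9 24.2] -78.6
w10 346 63 2138.5 [ 567.5 -210.5] [66.5 26.1] 0.5
w10 43 60 1187.5 [ 320.3 -220.3] [79.1 22.5] -56.0
[ 573.2 -337.4  147.4] 10.8
w11 320 247 1897.0 [ 574.4 -343.2] [43.6 24.6] -79.2
w11 362 67 3639.5 [ 579.  -210.6] [89.3 26.4] 0.6
w11 43 59 1194.0 [ 319.5 -219.1] [81.8 22.4] -56.1
[ 573.1 -337.6  147.4] 10.7
```

View pics/w10.png

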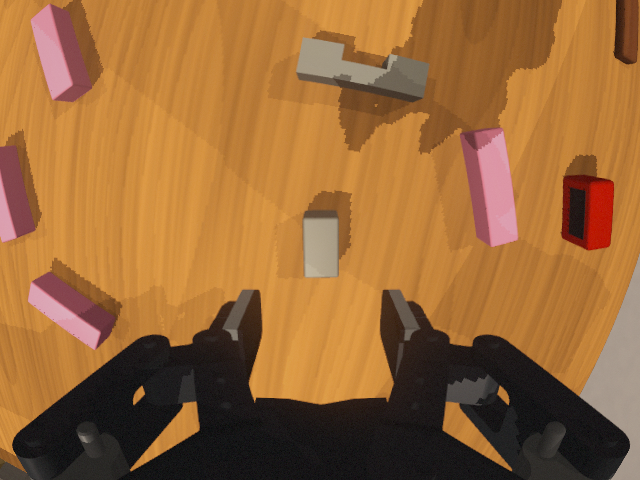

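The short block's top is at (321,247), i.e. (574,-343). I shift 5.5 mm in -y and grip.

Call:
play_rows([
  [0.8, -5.6, -30, 0, 0, 0, 50],
  [0, 0, -35, 0, 0, 0, 50],
  [0, 0, -35, 0, 0, 0, 50],
  [0, 0, -22, 0, 0, 0, 50],
  [0, 0, -12, 0, 0, 0, 50],
  [0, 0, 0, 0, 0, 0, 35],
  [0, 0, 0, 0, 0, 0, 20],
  [0, 0, 0, 0, 0, 0, 15],
])

```text
clock: 24.45
position: [0.5742, -0.3442, 0.0144]
tool_rot: [0.855, 1.569, -0.53]
force: [-0.0, 0.3, 4.9]
grip_width: 0.0252
```

Call:
play_rows([
  [0, 0, 0, 0, 0, 0, 15],
  [0, 0, 0, 0, 0, 0, 15],
  [0, 0, 0, 0, 0, 0, 15],
])

```text
clock: 24.82
position: [0.5742, -0.3442, 0.0144]
tool_rot: [0.808, 1.569, -0.577]
force: [-0.2, 0.5, 6.7]
grip_width: 0.025
```

Call:
play_rows([
  [0, 0, 10, 0, 0, 0, 15],
  [0, 0, 22, 0, 0, 0, 15],
  [0, 0, 28, 0, 0, 0, 15],
  [-2, 14, 20, 0, 0, 2, 15],
  [-3, 25, 0, 0, 0, 4, 15],
  [-4, 32, 0, 0, 0, 5, 15],
  [-4, 34, 0, 0, 0, 5, 15],
  [-4, 34, 0, 0, 0, 5, 15],
])

```text
clock: 25.82
position: [0.5563, -0.203, 0.0943]
tool_rot: [0.647, 1.57, -0.366]
force: [1.0, -0.3, 0.1]
grip_width: 0.025
```

Call:
play_rows([
  [-5, 35, 0, 0, 0, 5, 15],
  [-5, 35, 0, 0, 0, 5, 15],
  [-5, 35, 0, 0, 0, 5, 15],
  [-5, 35, 0, 0, 0, 5, 15],
  [-5, 35, 0, 0, 0, 5, 15],
  [-5, 35, 0, 0, 0, 5, 15],
  [-5, 35, 0, 0, 0, 5, 15],
  [-5, 35, 0, 0, 0, 5, 15],
])

```text
clock: 26.82
position: [0.5159, 0.0767, 0.0942]
tool_rot: [-0.174, 1.57, -0.489]
force: [1.0, 0.0, -0.8]
grip_width: 0.0246
```

Call:
play_rows([
  [-4, 35, 0, 0, 0, 5, 15],
  [-4, 35, 0, 0, 0, 5, 15],
  [-4, 35, 0, 0, 0, 5, 15],
  [-3, 28, 0, 0, 0, 5, 15],
  [-1, 17, 0, 0, 0, 2, 15],
  [0, 0, 0, 0, 0, 0, 15],
  [0, 0, 0, 0, 0, 0, 15],
  [0, 0, 0, 0, 0, 0, 15],
])

```text
clock: 27.82
position: [0.5009, 0.224, 0.0933]
tool_rot: [-1.542, 1.57, -1.479]
force: [0.9, 0.5, -0.9]
grip_width: 0.0247
```

```bash
python3 - <<'E'
from h import *
print(jaw())
cv2.imwrite("pics/w12.png",vision.grab_frame("wrist")[:,:,::-1])
E
```

```text
(array([500.9, 224. ,  93.3]), [[0.0, -0.062, 0.998], [-0.001, 0.998, 0.062], [-1.0, -0.001, 0.0]], np.float64(93.6))
```

View pics/w12.png

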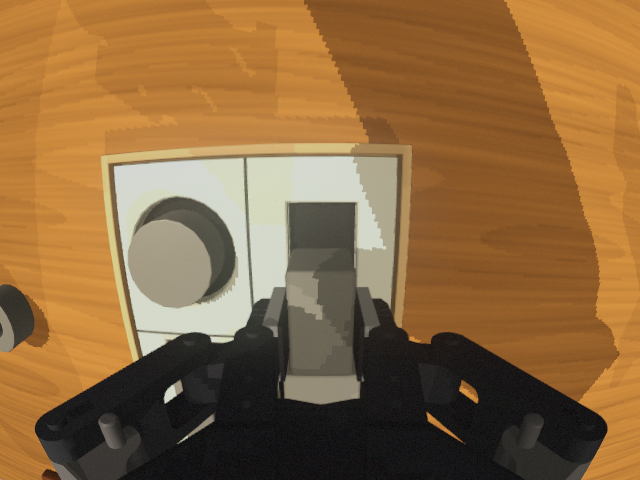

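The short block is centred over its pocket (columns 287–356). Lowering.

Call:
play_rows([
  [0.3, 0.8, -18, 0, 0, 0, 15],
  [0, 0, -22, 0, 0, 0, 15],
  [0, 0, -16, 0, 0, 0, 15],
  [0, 0, -8, 0, 0, 0, 15],
  [0, 0, -4.3, 0, 0, 0, 15],
  [0, 0, 0, 0, 0, 0, 15],
])

```text
clock: 28.62
position: [0.501, 0.226, 0.0251]
tool_rot: [0.401, 1.571, 0.465]
force: [-0.1, -0.1, -0.3]
grip_width: 0.0245
```

Call:
play_rows([
  [0, 0, 0, 0, 0, 0, 30],
  [0, 0, 0, 0, 0, 0, 34],
  [0, 0, 0, 0, 0, 0, 36],
  [0, 0, 10, 0, 0, 0, 36],
  [0, 0, 25, 0, 0, 0, 36],
  [0, 0, 35, 0, 0, 0, 36],
  [0, 0, 50, 0, 0, 0, 36],
  [0, 0, 50, 0, 0, 0, 36],
])

```text
clock: 29.62
position: [0.5006, 0.2259, 0.1972]
tool_rot: [1.876, 1.571, 1.941]
force: [0.7, -0.4, -0.5]
grip_width: 0.0358
```

Call:
play_rows([
  [-5, -40, 0, 0, 0, 0, 36],
  [-5, -50, 0, 0, 0, 0, 36],
  [-5, -55, 0, 0, 0, 0, 36],
  [-5, -55, 0, 0, 0, 0, 36],
  [-5, -50, 0, 0, 0, 0, 36],
  [-5, -40, 0, 0, 0, 0, 36],
  [0, -20, 0, 0, 0, 0, 36],
  [0, 0, 0, 0, 0, 0, 36],
])

```text
clock: 30.62
position: [0.4707, -0.0854, 0.1955]
tool_rot: [-1.225, 1.57, -1.164]
force: [0.7, 0.5, -0.2]
grip_width: 0.0358
```

```bash
python3 - <<'E'
from h import *
print(jaw()); i=vision.camera_info("top"); f=vision.grab_frame("top")[:,:,::-1]
s=vision.grab_frame("scene")[:,:,::-1]; cv2.imwrite("pics/scene9.png",s)
cv2.imwrite("pics/top9.png",cv2.resize(f[110:290,130:480],None,fx=2.2,fy=2.2,interpolation=2))
E
```

```text
(array([470.7, -85.4, 195.5]), [[0.0, -0.062, 0.998], [-0.0, 0.998, 0.062], [-1.0, -0.0, 0.0]], np.float64(93.5))
```

View pics/top9.png

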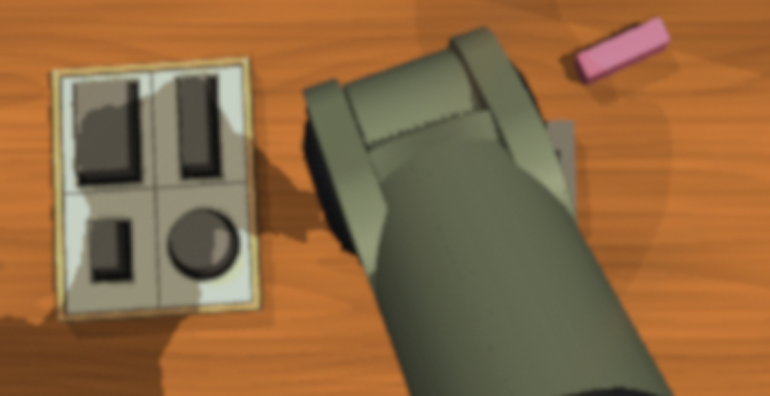

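View pics/scene9.png

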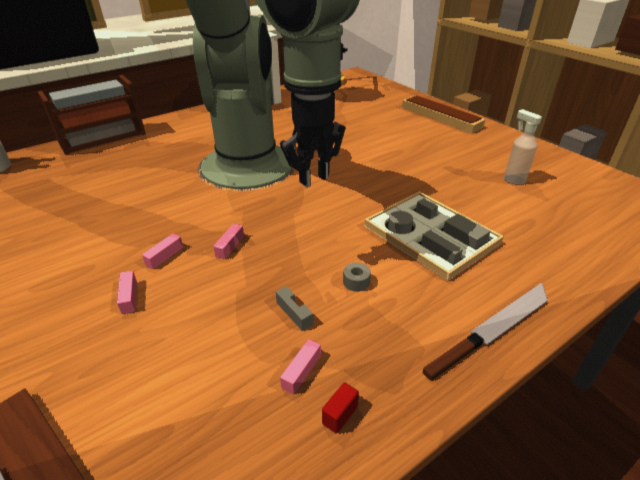

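All four stones are seated flat in their own pockets. The chipped bar and wheel are untouched and the gripper is clear. Handing in.

```bash
python3 -c "
from workcell import workorder; print(workorder.job_done())"
```

```text
the job is handed in; nothing more can be done
None
```

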